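# Load the chip eraser and hold its timer dial at the third mark

## Task

Slide the chip carrier along its guide rails under the eraser's lamp hood until its blue shield closes the mouth, and only then turn the amber spring-return timer dial clockwise past the first two clicks to the third, red mark. The dial springs back if let go, so finish while still holding it with the gripper at the third mark, the carrier staying fully home. Leave the cassette, pick, solder spool, nut driver and mug where they are.

Things in the scene. Friction and masses are not known exactly. Their poses are not given: they have to be found in the camera images.
- carrier: loose chip carrier, 0.12 kg, standing between the rails outside the hood. Black plate 50 wide, 6 thick, x -54 to +60 mm, two chips on its front. Origin: underside, mid width, at the shield's hood side; +x along the rails to the hood, z up. Blue shield x -4..0, 66 wide, z 10 to 44 mm; behind it a blue fin as handle, 10 thick in y, x -54 to -4, z 6 to 50 mm. Slides with light friction
- fin_grip (a point): point in the middle of the carrier's fin, 34 mm behind the shield's hood side and 36 mm above the carrier's underside (42 mm above the desk); axes as the carrier. Grip here from above, closing across y; fingertips 24 mm or more above the desk clear the rails
- eraser: fixed chip eraser. Origin: desk level under the middle of the hood's mouth; +x along the rails into the hood, z up. Deck 6 high, 90 wide, x -150 to +85 mm; rails: inner faces y +-27, tops 14 mm above desk. Cream hood x 0 to 80, 86 wide, top 62; opening 62 wide, 40 high. Carrier is home when its shield meets the hood's front face (hard stop): its origin at x 0, y 0 +-2, z 6 mm here
- timer: dark timer box 130 x 130 x 60 mm with an aluminium top, fixed to the desk. Origin: desk level, under the dial's axis. On its top at 42 mm from the axis are four marks: white (rest) towards its +x, then two black and one red mark 0.4, 0.8 and 1.2 rad clockwise seen from above, with one, two and three dots
- dial_grip (a point): point on the vertical axis of the amber dial, 88 mm above the desk, in the grip bar; it turns with the dial: its x runs along the bar to the pointer end (white line), z up. Bar 50 mm long, 12 mm wide, from 70 to 100 mm above the desk, on a round skirt of radius 30 mm whose top is 70 mm above the desk
- timer_dial (a joint): dial angle in rad, 0 at rest (white mark), growing clockwise seen from above; clicks (light detents) at 0.4, 0.8 and 1.2 (red mark, the third), end stop at 1.5. The return spring takes 0.06 N m at rest to 0.15 N m at the third click, with a ripple of 0.035 N m from the clicks; let go, the dial always springs back to 0
- cassette: clear plastic data cassette 64 x 100 x 12 mm lying on the desk, origin centre of its underside; leave alone
- pick: stainless double-ended dental pick, 170 mm long along its y, 8 mm thick, lying on the desk, origin centre of its underside; leave alone
- spool: solder spool standing on the desk, diameter 54, 40 mm high, origin centre of its underside; leave alone
- nut_driver: chrome nut driver lying along its x: black handle 95 x 26 x 26 mm on the -x side of its origin, chrome shaft 97 mm on the +x side; leave alone. Beyond it, at the right edge of the desk (y below -0.40 m), stands a fixed green parts carousel, 232 mm across and 206 mm high; nothing to do there
- mug: blue mug of rim radius 40 mm, 90 mm high, handle at its +y, origin centre of its underside; leave alone. Beyond it on the left of the desk (y above 0.35 m) stands a fixed soldering station, 85 mm high, with an iron in its stand; nothing to do there
There are look-alikes about, which are no part of the job. Of the things like the carrier, leave any that is yellow; of the rest the smaller one is meant. Several things have the shape of the timer; the one meant has the colours described above.

How it is judged (in metres and radians):
On the way, in this order (a step that is already met when the one before it is completed fails the run):
1. the carrier is fully home under the hood, its shield on the mouth (x of carrier in the frame of eraser between -0.005 and 0.004 m and y of carrier in the frame of eraser between -0.006 and 0.006 m and z of carrier in the frame of eraser below 0.01 m and angle between carrier's own z axis and vertical below 0.1 rad), for 0.2 s.
2. the dial is held by the fingers at the third mark (value of joint timer_dial between 1.06 and 1.34 rad and contact force between the fingers and timer_dial above 0.5 N), for 0.2 s.
At the end, for the whole second after the job is handed in: The gripper's fingers still hold the dial (contact over 0.5 N), still, at 1.2 +-0.14 rad, and the carrier is home: its shield within 5 mm of the hood's front face, flat on the deck between the rails (all of step 1 and all of step 2 and velocity of joint timer_dial between -0.2 and 0.2 rad/s); the arm keeps its last pose, push and grip.
It fails at once if the dial is turned (past 0.3 rad) while the carrier is not home (value of joint timer_dial above 0.3 rad and not (x of carrier in the frame of eraser between -0.005 and 0.004 m and y of carrier in the frame of eraser between -0.006 and 0.006 m and z of carrier in the frame of eraser below 0.01 m and angle between carrier's own z axis and vertical below 0.1 rad)).
It fails at once if the cassette, pick, spool, nut driver or mug is knocked away (moved more than 25 mm) (distance of any of cassette, pick, spool, nut_driver, mug from where it was at the start of the episode above 0.025 m).
It also fails if it takes over 50 s, if anything falls off the work surface, if the arm or the gripper's body presses on something with over 40 N, if the wrist force passes 120 N, or if a joint passes its speed limit or range.

## Robot

A 7-joint arm with a two-finger parallel gripper is mounted at the origin on the work surface. World frame = base frame: x ahead of the robot, y to its left, z up, the work surface at z = 0. Lengths are in m, angles in degrees, forces in N, time in s.
With the tool pointing down it reaches from about 0.425 to 0.875 m from the base axis. Payload 4.7 kg.
Tool frame: the origin (TCP) lies at the very end of the fingers, on their centre line; the grasp point (between the pads) lies env.grip_point_offset behind it (env.grip_point_offset is the distance from the TCP to the grasp point, in m); z points along the fingers, y is the direction in which the jaws open and shut (so a half turn about z gives the same grasp; the last joint's range is limited). The gripper opens to 87 mm and grips with 3 to 60 N. Pads are 19 mm wide; open, the fingers measure 117 mm over their backs; the gripper's body (75 mm by 190 mm) begins 51 mm behind the grasp point.
Start: joints at [77.412, 18.392, -4.016, 83.108, 1.295, 78.541, -3.26], TCP at [0.151, -0.632, 0.223] pointing down, gripper open.
Joint ranges: [-163.93, 163.93], [-17.29, 119.83], [-79.2, 71.16], [3.27, 140.29], [-89.18, 269.18], [5.43, 117.66], [-154.24, 154.24]. Speed limits (degrees/s): [147.25, 147.25, 180, 180, 180, 180, 180].

## Interface

Orientations are given as [roll, pitch, yaw] about the fixed x, y, z axes, in that order (R = Rz(yaw) Ry(pitch) Rx(roll)).
In Python, from cell import env gives the robot as it stands.
- The arm moves only by the tool send_rows, never from a script. Its argument "plan" is a list of rows, each a list of 7 numbers: the finger opening in mm, from 0 to 87, then the shift along the tool's x, y, z in mm, then the turn, a rotation vector about the tool's x, y, z in rad. A call has 1 to 12 rows; each row shifts and turns the commanded pose from where the row before left it, along the tool's axes as they then stand; what a row does not reach is not made up. A row lasts 1/10 s, in which the tool goes at most 50 mm and 8.59 degrees, less where a joint would pass 70% of its speed; a pose out of reach is approached as far as the arm can. A call is refused whole if a number of a shift passes 50 or a number of a turn 0.15, either way. A call with a gripper value outside its range is refused whole. The fingers move at their own pace and stop on an object; "grip_force" is the grip in N (left out, the last holds). Time passes only in rows, so rows that do not move let the fingers close. It gives the time, the measured TCP pose, the force and the opening at its end, in the units of the state.
- env.get_obs(): the state, without advancing time (a new reading comes with each control period).
- env.read_camera(name): name is "scene" or "top" or "wrist"; returns the picture (480x640x3 uint8, red, green, blue); there is no depth.
- env.get_calibration(name): a dict with "fx", "fy", "cx", "cy" (pixels), "k1" (the pictures are not rectified: a ray, as slopes to the right and down, at radius r is drawn at 1 + k1 r^2 times it, then the intrinsics apply), "extrinsics" (4x4, takes a point from camera to world coordinates). Camera axes: x right, y down, z forward; pixel columns grow to the right and rows downward; lengths in m; the calibration is good to about 2 mm. A picture is of the moment at which its call begins: read the wrist's pose just before it. get_calibration takes no time and is no camera call; for the wrist camera it gives the pose at the moment of the call.
- env.sign_off(): hands the job in, once; it reports no verdict.
Trained networks look in the newest picture that a camera, given by its name, has taken for a name from the list of things; names that differ only in an ending like _2 or _b are one class to them, and where a whole thing is asked for, a point or a joint stands for the part that bears it (a point fixed in the world has none). Each returns a list of dicts, best first, with "confidence" (0 to 1); they miss things now and then, are a little off and sometimes report something else, mostly with a low value. They report only what shows in the picture. A call takes as long as a camera call. They do not tell look-alikes from the thing itself.
- env.regions_of(camera, query): "region" (480x640 bool, what is visible of it) and "rect" ([left, top, right, bottom] in pixels, round what is visible of it).
The state is a dict: "time_s": time; "qpos": joint angles; "joint_velocities": joint speeds; "effort": joint torques, N m; "tool_pos": TCP position; "tool_rot": TCP orientation; "force": force on the tool from outside, world axes, zero at the start; "wrist_torque": the same for the moment, N m; "grip_width": finger opening in m.
Only numpy, scipy, OpenCV 4.12 (cv2) and the standard library are available. Lean on these libraries where they do the work, as an engineer would, in place of code of your own. Each camera call takes 0.05 s, during which the arm holds its last target. There are 200 camera calls.

## Working session

There is one attempt and no reset: what is moved stays moved. The work goes in short steps, Python scripts to look and compute and a tool call to move; the robot and the scene stay as the last step left them, time stands still between calls to the robot, and variables do not carry over. Pictures are saved under pics/ and viewed, about 8 in all and at most 12, crops included, and the job is handed in when it is done.

Besides the shell and the picture viewer there is one more tool, called after ">>>" by a JSON object that holds its "op" and its "data". send_rows: Moves the arm, as the interface text tells. Its arguments: {"type":"object","properties":{"plan":{"type":"array"},"grip_force":{"type":"number"}},"required":["plan"]}

```bash
mkdir -p pics; ls; python3 - <<'E'
from cell import env
import cv2, numpy as np
print(env.grip_point_offset, env.get_obs())
for c in ("scene","top"):
    im=env.read_camera(c); cv2.imwrite(f"pics/{c}0.png",im[:,:,::-1])
    k=env.get_calibration(c); print(c,{a:np.round(b,4).tolist() if a=="extrinsics" else b for a,b in k.items()})
    for q in ("carrier","eraser","timer","timer_dial"):
        for d in env.regions_of(c,q): print(c,q,round(d["confidence"],2),d["rect"],int(d["region"].sum()))
E
```

```text
pics
0.0187 {'time_s': 0.0, 'qpos': array([77.41101123, 18.44079866, -4.01588812, 83.17595133,  1.29747866,
       78.53895669, -3.25850422]), 'joint_velocities': array([-0.04411151, -0.0107288 , -0.01074298, -0.01275435, -0.04261724,
        0.08716996,  0.01063874]), 'effort': array([ 9.58043483e-05, -4.91291177e+01, -4.03586654e-01, -3.12522483e+01,
       -6.38216618e-02,  4.37113491e-02,  1.62532306e-04]), 'tool_pos': array([ 0.15041295, -0.63179053,  0.22143266]), 'tool_rot': array([-1.79889675e+02,  7.99819780e-03,  1.34010985e+01]), 'force': array([-0.22851939,  0.04109803,  0.279243  ]), 'wrist_torque': array([ 0.00794743, -0.0253325 , -0.01269707]), 'grip_width': 0.0872544755300865}
scene {'fx': 486.1584820011929, 'fy': 486.1584820011929, 'cx': 323.83923953721626, 'cy': 248.76970122473517, 'k1': -0.07809694201285981, 'extrinsics': [[0.6619, 0.6469, -0.3787, 1.0794], [0.7495, -0.5779, 0.3229, -0.4695], [-0.0099, -0.4976, -0.8674, 1.3853], [0.0, 0.0, 0.0, 1.0]]}
scene carrier 0.75 [177.9, 273.6, 199.1, 327.6] 416
scene carrier 0.68 [257.4, 286.5, 291.1, 318.1] 633
scene carri
[... 646 characters left out ...]
-0.9998, -0.0061, 0.019, 0.009], [-0.0181, -0.1273, -0.9917, 1.2702], [0.0, 0.0, 0.0, 1.0]]}
top carrier 0.89 [343.4, 288.5, 388.6, 343.8] 1262
top carrier 0.88 [488.8, 333.3, 534.5, 357.3] 759
top carrier 0.85 [387.9, 233.1, 412.7, 273.0] 680
top eraser 0.76 [380.2, 190.5, 415.9, 274.6] 2012
top timer 0.93 [257.9, 207.4, 310.4, 259.7] 2240
top timer 0.73 [145.1, 319.4, 207.7, 375.7] 2590
top timer 0.64 [242.2, 281.1, 303.3, 341.5] 2281
top timer 0.43 [253.5, 157.2, 270.1, 179.1] 300
top timer_dial 0.94 [263.2, 301.8, 281.1, 322.4] 376
top timer_dial 0.84 [274.4, 225.3, 296.0, 246.5] 299
top timer_dial 0.69 [388.9, 233.1, 410.5, 271.5] 654
top timer_dial 0.64 [165.5, 336.0, 187.1, 358.9] 376
```

View pics/top0.png

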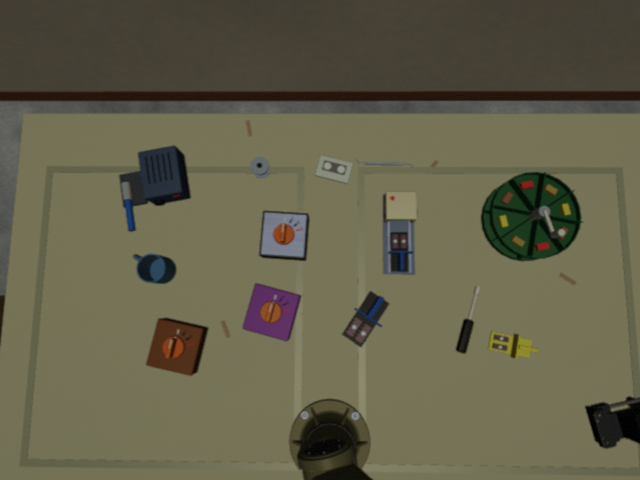

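```bash
python3 - <<'E'
import cv2,numpy as np
t=cv2.imread("pics/top0.png"); s=cv2.imread("pics/scene0.png")
a=cv2.resize(t[140:390,130:550][:, :],(800,476),interpolation=cv2.INTER_CUBIC)
cv2.imwrite("pics/topc.png",a)
b=cv2.resize(s[110:370,110:400],(660,592),interpolation=cv2.INTER_CUBIC); cv2.imwrite("pics/scenec.png",b)
E
```

```text
(no output)
```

View pics/topc.png

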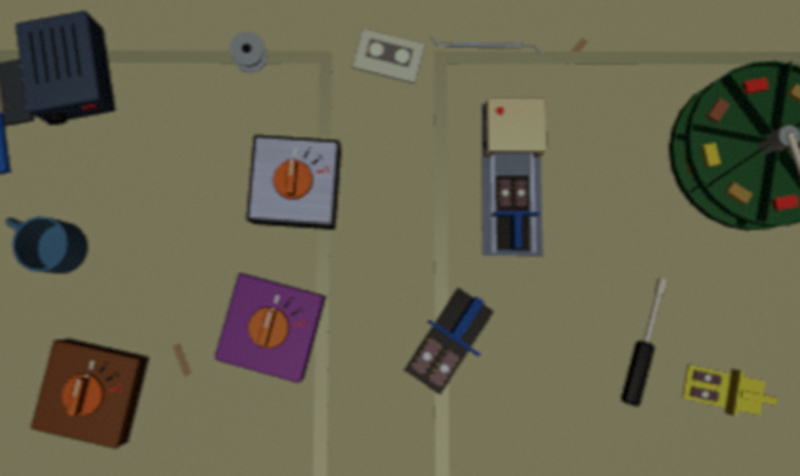

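View pics/scenec.png

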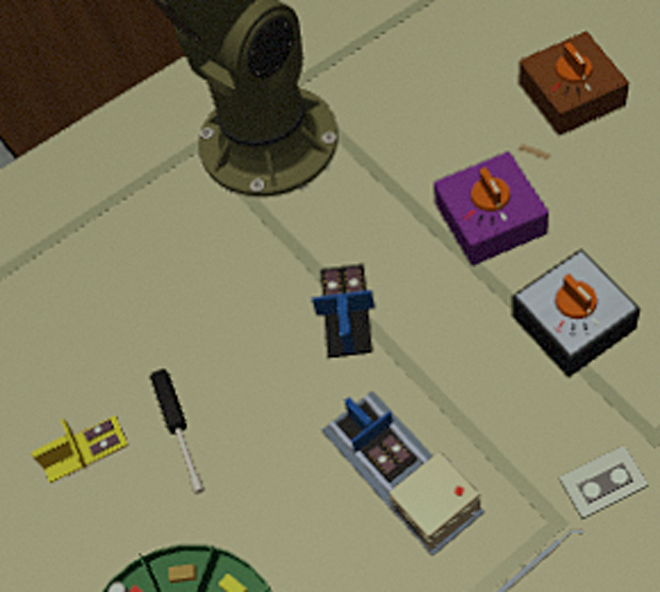

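The top view shows three carrier-like things: blue/black on the rails at (400,252), a larger blue one at (366,318), and a yellow one at (514,345). The meant one is the smaller blue one between the rails. There are three timers: aluminium top at (284,235), purple at (272,312), and brown at (177,347). The aluminium one matches, and the crops confirm both choices. Next I measure poses from the colour outlines at their known heights.

```bash
cat > h.py <<'E'
import cv2,numpy as np
def ray(k,uv):
    p=(np.atleast_2d(uv).astype(float)-[k["cx"],k["cy"]])/[k["fx"],k["fy"]]
    q=p.copy()
    for _ in range(10): q=p/(1+k["k1"]*(q**2).sum(1,keepdims=True))
    return np.c_[q,np.ones(len(q))]
def unproj(k,uv,z):
    E=np.array(k["extrinsics"]); d=ray(k,uv)@E[:3,:3].T; o=E[:3,3]
    return (o+d*((z-o[2])/d[:,2])[:,None])[:,:2]
def proj(k,P):
    E=np.array(k["extrinsics"]); c=(np.atleast_2d(P)-E[:3,3])@E[:3,:3]; p=c[:,:2]/c[:,2:]
    return p*(1+k["k1"]*(p**2).sum(1,keepdims=True))*[k["fx"],k["fy"]]+[k["cx"],k["cy"]]
def rect(k,mask,z):
    m=cv2.morphologyEx(mask.astype(np.uint8),cv2.MORPH_CLOSE,np.ones((3,3)))
    c=max(cv2.findContours(m,cv2.RETR_EXTERNAL,cv2.CHAIN_APPROX_NONE)[0],key=cv2.contourArea)[:,0]
    w=unproj(k,c,z)*1000; (ce,si,a)=cv2.minAreaRect(w.astype(np.float32))
    return np.round(ce,1),np.round(si,1),round(a,1)
E
python3 - <<'E'
from cell import env
from h import *
for c,bx in (("top",{"hood":(375,180,425,225),"timer":(250,200,320,270),"fin":(380,225,420,280),"pl":(380,225,420,280)}),("scene",{"hood":(270,300,330,360),"timer":(325,210,400,280),"fin":(250,275,290,310)})):
    k=env.get_calibration(c); im=cv2.imread(f"pics/{c}0.png"); hsv=cv2.cvtColor(im,cv2.COLOR_BGR2HSV)
    for n,(l,t,r,b) in bx.items():
        H,S,V=[hsv[:,:,i].astype(int) for i in range(3)]
        box=np.zeros(H.shape,bool); box[t:b,l:r]=1
        if n=="hood": m=(V>150)&(H<40)&(S<120); z=.062
        elif n=="timer": m=((V>110)&(S<70))|((H<15)&(S>150)&(V>100)); z=.06
        elif n=="fin": m=(H>100)&(H<125)&(S>140); z=.053
        else: m=(V<60)
        m&=box
        try: print(c,n,m.sum(),*rect(k,m,z), np.argwhere(m)[:,::-1].min(0),np.argwhere(m)[:,::-1].max(0))
        except Exception as e: print(c,n,m.sum(),e)
    for n,(l,t,r,b) in {"dial":(255,210,315,265) if c=="top" else (335,220,392,270)}.items():
        m=(hsv[:,:,0]<15)&(hsv[:,:,1]>150)&(hsv[:,:,2]>90); q=np.zeros_like(m); q[t:b,l:r]=m[t:b,l:r]; print(c,"dial",rect(k,q,.07))
im=cv2.imread("pics/top0.png")
a=cv2.resize(im[180:285,370:430],None,fx=5.5,fy=5.5,interpolation=cv2.INTER_CUBIC)
b=cv2.resize(im[200:270,245:325],None,fx=5.5,fy=5.5,interpolation=cv2.INTER_CUBIC)
o=np.zeros((max(a.shape[0],b.shape[0]),a.shape[1]+b.shape[1],3),np.uint8); o[:a.shape[0],:a.shape[1]]=a; o[:b.shape[0],a.shape[1]:]=b; cv2.imwrite("pics/crop.png",o)
E
```

```text
top hood 0 max() iterable argument is empty
top timer 4039 [565.3 130.5] [195.8 195.5] 0.5 [250 200] [319 269]
top fin 140 [ 502.8 -187.6] [52.4 59. ] 64.2 [390 251] [411 270]
top pl 440 [ 519.6 -190.8] [ 44.7 109.8] 89.3 [391 232] [407 271]
top dial (array([564.2, 131.2]), array([50.5, 52.9]), 0.4)
scene hood 2424 [ 653.1 -204.8] [171.1 179.5] 48.5 [270 300] [329 359]
scene timer 4242 [568.6 130.9] [243.6 253.1] 48.2 [325 210] [399 279]
scene fin 174 [ 513.3 -193.5] [54.2 74.1] 60.6 [262 285] [281 307]
scene dial (array([565.6, 131.7]), array([54.2, 58.2]), 23.8)
```

View pics/crop.png

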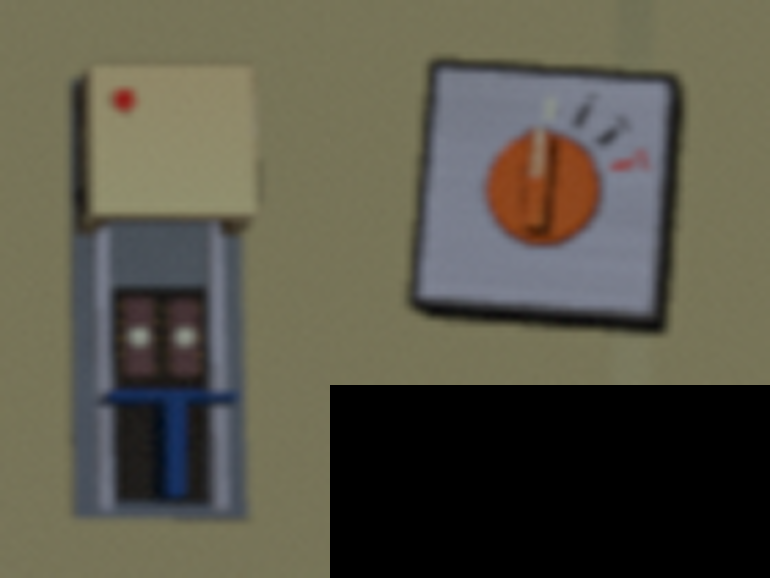

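The crop confirms both. The hood's top corners are at crop (92,66), (253,66), (256,217) and (95,217). The fin's top ridge runs from (176,405) to (177,495). The aluminium timer with the amber dial is at centre (541,188).

```bash
python3 - <<'E'
from cell import env
from h import *
k=env.get_calibration("top")
L=lambda p:np.array(p)/5.5+[370,180]-.4
R=lambda p:(np.array(p)-[330,0])/5.5+[245,200]-.4
def s(n,p,z): print(n,np.round(unproj(k,p,z)*1000,1).tolist())
s("hood TL TR BR BL",L([(92,66),(253,66),(256,217),(95,217)]),.062)
s("deck BL BR",L([(75,516),(247,516)]),.006)
s("fin top front/back",L([(176,405),(177,495)]),.056)
s("shield ends",L([(104,398),(237,398)]),.050)
s("plate back",L([(116,500),(208,500)]),.012)
s("timer TL TR BR BL",R([(435,64),(676,80),(657,325),(415,303)]),.06)
s("skirt c",R([(543,188)]),.07)
s("bar ends",R([(541,130),(538,232)]),.1)
print(np.round(env.get_calibration("wrist")["extrinsics"],3).tolist(), env.get_obs()["tool_rot"])
E
```

```text
hood TL TR BR BL [[687.8, -156.1], [688.1, -238.3], [609.6, -238.3], [609.2, -156.8]]
deck BL BR [[460.5, -152.3], [461.1, -242.0]]
fin top front/back [[514.0, -197.4], [468.5, -197.2]]
shield ends [[518.0, -162.0], [518.4, -229.3]]
plate back [[468.6, -172.9], [469.0, -220.7]]
timer TL TR BR BL [[630.2, 189.4], [622.4, 65.5], [496.6, 73.6], [506.9, 196.5]]
skirt c [[564.7, 131.6]]
bar ends [[589.2, 130.1], [538.4, 130.6]]
[[0.232, -0.933, -0.274, 0.225], [-0.973, -0.223, -0.066, -0.614], [0.0, 0.282, -0.959, 0.385], [0.0, 0.0, 0.0, 1.0]] [-1.79999735e+02  3.06781308e-03  1.33985957e+01]
```

>>> {"op": "send_rows", "data": {"plan": [[60,0,0,0,0,0,0.117],[60,0,0,0,0,0,0.117],[60,28,-36,0,0,0,0],[60,28,-36,0,0,0,0],[60,28,-36,0,0,0,0],[60,28,-36,0,0,0,0],[60,28,-36,0,0,0,0],[60,28,-36,0,0,0,0],[60,28,-36,0,0,0,0],[60,28,-36,0,0,0,0],[60,28,-36,0,0,0,0],[60,28,-36,0,0,0,0]]}}

```text
time_s: 1.7
tool_pos: [0.4316, -0.2708, 0.223]
tool_rot: [179.9, -0.0, -0.0]
force: [0.5, -0.6, 0.3]
grip_width: 0.0599
```

>>> {"op": "send_rows", "data": {"plan": [[60,27,-37,0,0,0,0],[60,27,-37,0,0,0,0],[60,0,0,40,0,0,0],[60,0,0,40,0,0,0],[60,0,0,0,0,0,0]]}}

```text
time_s: 2.2
tool_pos: [0.4808, -0.1966, 0.1377]
tool_rot: [-179.8, 0.5, 0.0]
force: [-1.7, -0.2, -0.1]
grip_width: 0.0596
```

```bash
python3 - <<'E'
from cell import env
from h import *
k=env.get_calibration("wrist"); im=env.read_camera("wrist"); im=im[:,:,::-1].copy(); cv2.imwrite("pics/w1.png",im)
import pickle; pickle.dump(k,open("w1.pkl","wb")); print(env.get_obs()["tool_pos"],env.get_obs()["tool_rot"])
d=im
for P,c in (((.486,-.197,.056),(0,0,255)),((.516,-.197,.056),(0,255,0)),((.466,-.197,.056),(0,255,0)),((.609,-.156,.062),(255,0,255)),((.609,-.238,.062),(255,0,255))):
    q=proj(k,P)[0]; print(P,q.round()); cv2.drawMarker(d,tuple(int(v) for v in q),c,0,12,1)
cv2.imwrite("pics/w1m.png",d)
E
```

```text
[ 0.48274094 -0.19771783  0.14073724] [-1.79868257e+02  2.75359190e-01 -3.44936752e-03]
(0.486, -0.197, 0.056) [319. 238.]
(0.516, -0.197, 0.056) [319. 194.]
(0.466, -0.197, 0.056) [319. 266.]
(0.609, -0.156, 0.062) [247.  34.]
(0.609, -0.238, 0.062) [391.  34.]
```

View pics/w1m.png

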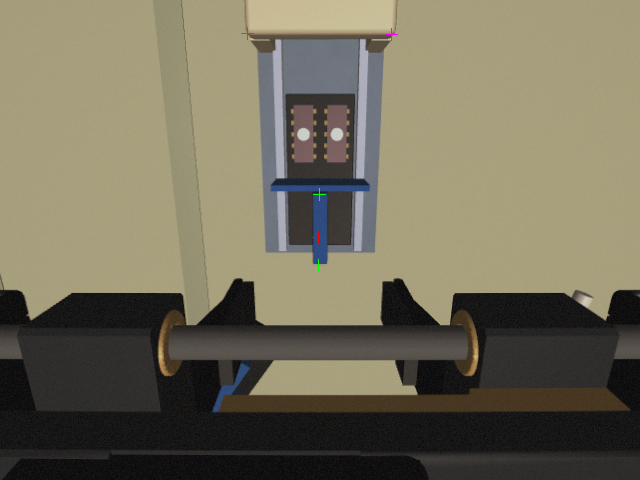

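The markers fall on the fin: ridge column 320, shield row 185, back end row 265. The hood edge is at row 38, columns 246–396. So the estimates hold to about 1–2 mm, and I descend.

>>> {"op": "send_rows", "data": {"plan": [[60,0,0,40,0,0,0],[60,0,0,40,0,0,0],[60,0,0,20,0,0,0],[60,0,0,10,0,0,0],[60,0,0,0,0,0,0],[60,0,0,0,0,0,0]]}}

```text
time_s: 2.85
tool_pos: [0.4863, -0.1993, 0.0346]
tool_rot: [179.9, -0.2, -0.0]
force: [0.3, -0.1, -0.1]
grip_width: 0.06
```

>>> {"op": "send_rows", "data": {"plan": [[60,0,-1.5,7,0,0,0],[5,0,0,0,0,0,0],[5,0,0,0,0,0,0],[5,0,0,0,0,0,0],[5,0,0,0,0,0,0],[5,0,0,0,0,0,0],[5,0,0,0,0,0,0],[5,0,0,0,0,0,0]], "grip_force": 10}}

```text
time_s: 3.65
tool_pos: [0.4847, -0.1969, 0.0255]
tool_rot: [180.0, 0.0, -0.0]
force: [-0.3, -0.8, -0.4]
grip_width: 0.0117
```

>>> {"op": "send_rows", "data": {"plan": [[5,5,0,0,0,0,0],[5,10,0,0,0,0,0],[5,10,0,0,0,0,0],[5,10,0,0,0,0,0],[5,10,0,0,0,0,0],[5,10,0,0,0,0,0],[5,10,0,0,0,0,0],[5,10,0,0,0,0,0],[5,0,0,0,0,0,0],[5,0,0,0,0,0,0]]}}

```text
time_s: 4.65
tool_pos: [0.56, -0.1967, 0.0254]
tool_rot: [-180.0, -0.0, 0.0]
force: [0.7, 0.6, -0.6]
grip_width: 0.0098
```

>>> {"op": "send_rows", "data": {"plan": [[5,4,0,0,0,0,0],[5,4,0,0,0,0,0],[5,3,0,0,0,0,0],[5,3,0,0,0,0,0],[5,2,0,0,0,0,0],[5,0,0,0,0,0,0],[5,0,0,0,0,0,0]]}}

```text
time_s: 5.35
tool_pos: [0.5732, -0.197, 0.0254]
tool_rot: [-180.0, 0.3, -0.0]
force: [-7.3, 0.4, 5.1]
grip_width: 0.0098
```

Contact at x 0.573 matches the expected hard stop (0.609 − 0.034 = 0.575). I release, rise and check.

>>> {"op": "send_rows", "data": {"plan": [[50,0,0,0,0,0,0],[50,0,0,0,0,0,0],[50,0,0,0,0,0,0],[50,0,0,0,0,0,0],[50,0,0,-10,0,0,0],[50,0,0,-40,0,0,0],[50,0,0,-40,0,0,0],[50,0,0,-40,0,0,0],[50,0,0,0,0,0,0],[50,0,0,0,0,0,0]]}}

```text
time_s: 6.35
tool_pos: [0.5765, -0.1971, 0.1574]
tool_rot: [179.9, -0.2, -0.0]
force: [-0.4, -0.2, 0.1]
grip_width: 0.05
```

```bash
python3 - <<'E'
from cell import env
from h import *
k=env.get_calibration("wrist"); im=env.read_camera("wrist")[:,:,::-1].copy(); o=env.get_obs(); print(o["tool_pos"],o["grip_width"])
cv2.imwrite("pics/w2.png",im)
E
```

```text
[ 0.57543548 -0.19690907  0.15570039] 0.049405952952936136
```

View pics/w2.png

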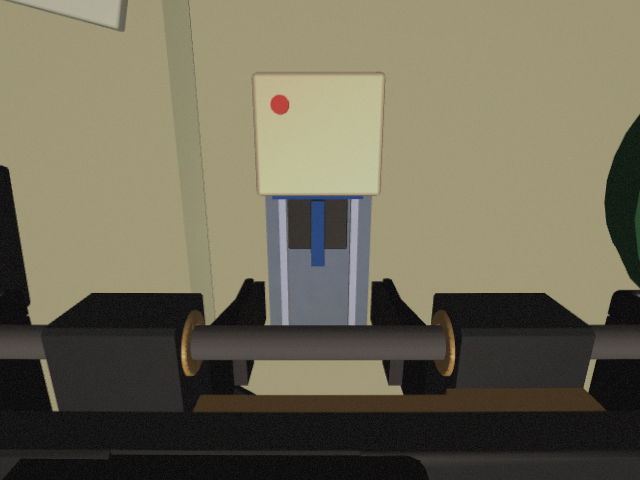

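The shield now sits flush on the hood face (row ~198, columns 272–362), centred between the rails. Next is the dial, at about (0.565, 0.131).

>>> {"op": "send_rows", "data": {"plan": [[40,0,-40,0,0,0,0],[40,0,-41,0,0,0,0],[40,0,-41,0,0,0,0],[40,0,-41,0,0,0,0],[40,0,-41,0,0,0,0],[40,0,-41,0,0,0,0],[40,-5,-41,0,0,0,0],[40,-6,-41,0,0,0,0],[40,0,0,0,0,0,0.066],[40,0,0,0,0,0,0],[40,0,0,0,0,0,0],[40,0,0,0,0,0,0]]}}

```text
time_s: 7.6
tool_pos: [0.5647, 0.1283, 0.1547]
tool_rot: [180.0, 0.1, -3.9]
force: [-0.2, -0.3, -0.1]
grip_width: 0.0398
```

```bash
python3 - <<'E'
from cell import env
from h import *
k=env.get_calibration("wrist"); im=env.read_camera("wrist")[:,:,::-1].copy(); o=env.get_obs(); print(o["tool_pos"],o["tool_rot"],o["qpos"].round(1))
c=np.array([.5647,.131]); a=np.radians(-3.8); d=np.array([np.cos(a),np.sin(a)])
for P in (np.r_[c,.1],np.r_[c+.025*d,.1],np.r_[c-.025*d,.1]):
    q=proj(k,P)[0]; print(q.round()); cv2.drawMarker(im,tuple(int(v) for v in q),(0,255,0),0,10,1)
for s in ((.065,.065),(.065,-.065),(-.065,-.065),(-.065,.065)):
    P=c+s[0]*d+s[1]*np.array([-d[1],d[0]]); q=proj(k,np.r_[P,.06])[0]; cv2.drawMarker(im,tuple(int(v) for v in q),(255,0,255),0,10,1)
cv2.imwrite("pics/w3.png",im)
E
```

```text
[0.56476164 0.12846736 0.15491141] [ 1.79964958e+02  5.58343457e-02 -3.88962096e+00] [  16.1   15.7  -36.8   97.4    9.9   70.2 -116.9]
[313. 260.]
[313. 220.]
[314. 297.]
```

View pics/w3.png

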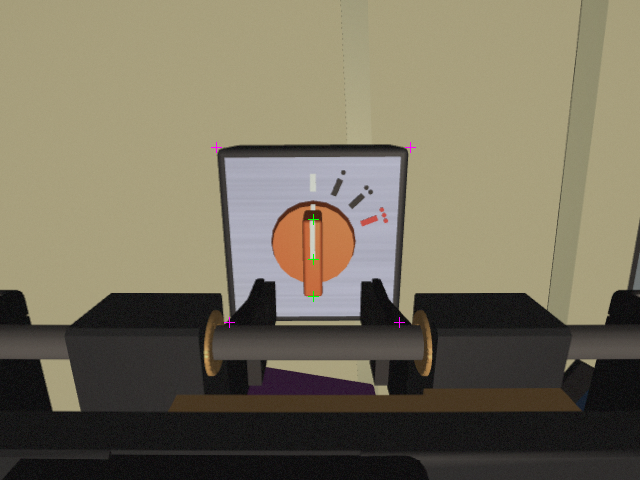

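The prediction fits: the bar lies on column 313, rows 211–296, with the white/black/black/red marks clockwise from it. Joint 7 is at −117° and a clockwise turn would probably lower it below −154°. So I first take the half-turn grasp, which is equivalent.

>>> {"op": "send_rows", "data": {"plan": [[40,0,0,0,0,0,-0.15],[40,0,0,0,0,0,-0.15],[40,0,0,0,0,0,-0.15],[40,0,0,0,0,0,-0.15]]}}

```text
time_s: 8.05
tool_pos: [0.5649, 0.1289, 0.1554]
tool_rot: [180.0, 0.0, 30.9]
force: [0.2, -0.7, 0.4]
grip_width: 0.0398
```

```bash
python3 -c "
from cell import env
o=env.get_obs(); print(o['tool_pos'],o['tool_rot'],o['qpos'].round(1))"
```

```text
[0.56491661 0.12890279 0.15537651] [1.79988804e+02 1.91764999e-02 3.08653460e+01] [ 20.   16.7 -41.7  97.3  11.7  70.5 -83.5]
```

>>> {"op": "send_rows", "data": {"plan": [[40,0,0,0,0,0,-0.15],[40,0,0,0,0,0,-0.15],[40,0,0,0,0,0,-0.15],[40,0,0,0,0,0,-0.15],[40,0,0,0,0,0,-0.15],[40,0,0,0,0,0,-0.15],[40,0,0,0,0,0,-0.15],[40,0,0,0,0,0,-0.15],[40,0,0,0,0,0,-0.15],[40,0,0,0,0,0,-0.15],[40,0,0,0,0,0,-0.15],[40,0,0,0,0,0,-0.15]]}}

```text
time_s: 9.25
tool_pos: [0.5649, 0.1288, 0.1554]
tool_rot: [-180.0, 0.0, 134.0]
force: [-0.5, 1.2, -0.4]
grip_width: 0.0396
```

>>> {"op": "send_rows", "data": {"plan": [[40,0,0,0,0,0,-0.15],[40,0,0,0,0,0,-0.15],[40,0,0,0,0,0,-0.15],[40,0,0,0,0,0,-0.15],[40,0,0,0,0,0,-0.14],[40,0,0,0,0,0,0],[40,0,0,0,0,0,0]]}}

```text
time_s: 9.95
tool_pos: [0.5649, 0.1292, 0.1553]
tool_rot: [180.0, -0.0, 175.9]
force: [0.2, -1.1, 0.0]
grip_width: 0.0399
```

```bash
python3 -c "
from cell import env
o=env.get_obs(); print(o['tool_pos'],o['tool_rot'],o['qpos'].round(1))"
```

```text
[0.56486609 0.12922675 0.1553232 ] [ 1.79999805e+02 -2.20639420e-02  1.75855534e+02] [ 38.1  26.1 -67.2  96.8  25.   74.   51.6]
```

>>> {"op": "send_rows", "data": {"plan": [[40,-1,2,30,0,0,0],[40,0,0,30,0,0,0],[40,0,0,14,0,0,0],[40,0,0,6,0,0,0],[40,0,0,0,0,0,0],[40,0,0,0,0,0,0]]}}

```text
time_s: 10.55
tool_pos: [0.5666, 0.1324, 0.0767]
tool_rot: [180.0, 0.1, 176.1]
force: [-0.3, 0.1, -1.0]
grip_width: 0.0399
```

>>> {"op": "send_rows", "data": {"plan": [[40,0,-1,2,0,0,0],[5,0,0,0,0,0,0],[5,0,0,0,0,0,0],[5,0,0,0,0,0,0],[5,0,0,0,0,0,0],[5,0,0,0,0,0,0],[5,0,0,0,0,0,0]], "grip_force": 45}}

```text
time_s: 11.25
tool_pos: [0.5659, 0.1316, 0.0736]
tool_rot: [180.0, 0.0, 176.1]
force: [0.3, 1.0, -0.0]
grip_width: 0.0117
```

```bash
python3 -c "
from cell import env
o=env.get_obs(); print(o['tool_pos'],o['tool_rot'],o['qpos'].round(1),o['force'],o['wrist_torque'])"
```

```text
[0.5658566  0.13160304 0.07361744] [1.79956404e+02 1.99717456e-02 1.76149503e+02] [ 34.4  31.  -63.1 101.3  30.   66.6  48.3] [ 0.34048167  1.0191884  -0.01898349] [ 0.36228914 -0.240285    0.00844499]
```

Gripped at 11.7 mm against the 12 mm bar. Turning clockwise 1.2 rad (tool +z).

>>> {"op": "send_rows", "data": {"plan": [[5,0,0,0,0,0,0.12],[5,0,0,0,0,0,0.12],[5,0,0,0,0,0,0.12],[5,0,0,0,0,0,0.12],[5,0,0,0,0,0,0.12],[5,0,0,0,0,0,0.12],[5,0,0,0,0,0,0]]}}

```text
time_s: 11.95
tool_pos: [0.5659, 0.1315, 0.0736]
tool_rot: [180.0, 0.0, 134.9]
force: [1.2, 1.4, -0.9]
grip_width: 0.0116
```

>>> {"op": "send_rows", "data": {"plan": [[5,0,0,0,0,0,0.1],[5,0,0,0,0,0,0.1],[5,0,0,0,0,0,0.1],[5,0,0,0,0,0,0.1],[5,0,0,0,0,0,0.08],[5,0,0,0,0,0,0],[5,0,0,0,0,0,0],[5,0,0,0,0,0,0],[5,0,0,0,0,0,0]]}}

```text
time_s: 12.85
tool_pos: [0.5658, 0.1315, 0.0736]
tool_rot: [180.0, -0.0, 107.5]
force: [1.0, 2.8, 0.2]
grip_width: 0.0115
```

```bash
python3 - <<'E'
from cell import env
from h import *
o=env.get_obs(); print(o['tool_pos'],o['tool_rot'],o['qpos'].round(1),o['force'],o['wrist_torque'],o['grip_width'])
w=env.read_camera("wrist")[:,:,::-1]; t=env.read_camera("top")[:,:,::-1]; s=env.read_camera("scene")[:,:,::-1]
r=lambda i:cv2.resize(i,(400,300),interpolation=cv2.INTER_CUBIC)
cv2.imwrite("pics/w4.png",np.vstack([np.hstack([r(w),r(t[180:285,370:510])]),np.hstack([r(s[200:290,310:430]),r(s[265:355,245:365])])]))
E
```

```text
[0.56580385 0.13150425 0.07361523] [ 1.79980545e+02 -3.20223760e-02  1.07461827e+02] [ 25.1  24.5 -49.4 101.6  20.6  63.4 -13.7] [1.00998509 2.81971777 0.19657254] [ 0.57592405 -0.25000202  0.1611292 ] 0.011467869337666331
```

View pics/w4.png

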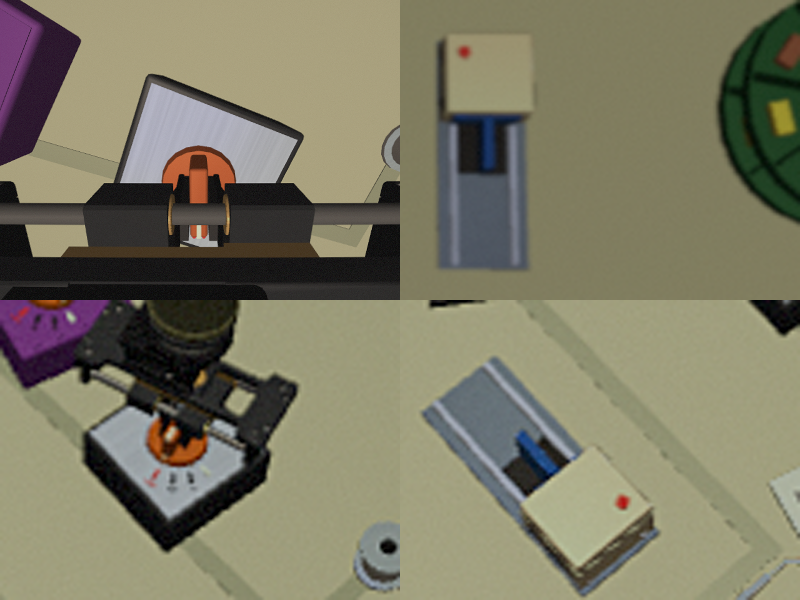

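The bar stands in line with the fingers after a 68.7° (1.20 rad) turn. The wrist torque of 0.16 N m matches the spring at the third click, and both side views show the shield on the hood mouth. I hand in.

```bash
python3 -c "
from cell import env
print(env.sign_off()); o=env.get_obs(); print(o['tool_rot'],o['wrist_torque'],o['grip_width'],o['time_s'])"
```

```text
the job is handed in; nothing more can be done
None
the job is handed in; nothing more can be done
```

The job is handed in at about 13 s on the robot's clock, with the gripper still holding the amber dial near the third mark and the carrier home. Sign-off gave no verdict, and I could not read the state after it.

- **Carrier:** I gripped the small blue carrier by its fin and slid it along the rails until it hit the hood's hard stop. The stop came at tool x 0.573 m with a 7 N reaction, against about 0.575 m expected. The top and scene pictures taken just before hand-in show the shield on the hood face, between the rails.
- **Dial:** I gripped the dial on the aluminium-topped timer with the grip set to 45 N and turned it 68.7° (1.20 rad) clockwise, after a half turn of the wrist to keep joint 7 in range. The wrist torque was 0.16 N m, which fits the spring at the third click. The opening was 11.5 mm on the 12 mm bar, and the bar looked in line with the fingers. The angle comes from the tool's rotation, because the red mark was hidden by the gripper in the wrist view.
- **Other items:** The paths kept clear of the cassette, pick, spool, nut driver and mug, and I felt no unexpected contact. I did not re-measure their positions at the end.

None of the checks I made failed or disagreed beyond about 2 mm.

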